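Sort the left- and right-hand shelf brackets into their tray compartments

ROBOT

A 7-joint arm with a two-finger parallel gripper is mounted at the origin on the work surface. World frame = base frame: x ahead of the robot, y to its left, z up, the work surface at z = 0. Lengths are in m, angles in rad, forces in N, time in s.
With the tool pointing down it reaches from about 0.425 to 0.925 m from the base axis. Payload 6.8 kg.
Tool frame: the origin (TCP) lies between the finger pads; the fingertips stand finger_overhang ahead of it and the grasp point (between the pads) lies 6 mm ahead of it (finger_overhang is the distance from the TCP to the fingertips, in m); z points along the fingers, y is the line along which they close (so a half turn about z gives the same grasp; the last joint's range is limited). The gripper opens to 85 mm and grips with 20 to 120 N. Pads are 22 mm wide; open, the fingers measure 114 mm over their backs; the gripper's body (76 mm by 85 mm) begins 54 mm behind the grasp point. The pads swing forward as they close: fully open they stand 13 mm farther back than shut.
Start: joints at [-1.363, 0.477, 0.022, 1.555, -0.011, 1.109, -0.083], TCP at [0.21, 0.642, 0.256] pointing down, gripper open.
Joint ranges: [-2.96, 2.96], [-0.34, 2.1], [-1.41, 1.46], [0.24, 2.44], [-1.37, 4.51], [0.17, 1.92], [-2.96, 2.96]. Speed limits (rad/s): [2.39, 2.39, 3.14, 3.14, 3.14, 3.14, 3.14].

INTERFACE

Orientations are given as a unit quaternion [w, x, y, z].
In Python, from station import * gives the robot as it stands.
- The arm moves only by the tool drive_tool, never from a script. Its argument "increments" is a list of rows, each an object of numbers: "claw": the finger opening in m, from 0 to 0.0854; "dx", "dy", "dz": the shift along the tool's x, y, z in m; "wx", "wy", "wz": the turn, a rotation vector about the tool's x, y, z in degrees. A call has 1 to 20 rows; each row shifts and turns the commanded pose from where the row before left it, along the tool's axes as they then stand; what a row does not reach is not made up. A row lasts 1/8 s, in which the tool goes at most 62.5 mm and 10.7 degrees, less where a joint would pass 70% of its speed; a pose out of reach is approached as far as the arm can. A call with a gripper value outside its range is refused whole. The fingers move at their own pace and stop on an object; "newtons" is the grip in N (left out, the last holds). Time passes only in rows, so rows that do not move let the fingers close. It gives the time, the measured TCP pose, the force, the opening and the grip force at its end, in the units of the state.
- get_obs(): the state, without advancing time (a new reading comes with each control period).
- read_camera(name): name is "scene" or "top"; returns (picture, depth): 400x640x3 uint8, red, green, blue; 400x640 float32, m along the optical axis (not along the pixel's ray), 0 where there is no reading.
- calibration(name): a dict with "intrinsics" (3x3 intrinsics, pixels), "R" (3x3) and "t" (3): a world point X has camera coordinates R X + t. Camera axes: x right, y down, z forward; pixel columns grow to the right and rows downward; lengths in m; the calibration is good to about 2 mm. A picture is of the moment at which its call begins. calibration takes no time and is no camera call.
- hand_in(): hands the job in; it is judged then, once.
The state is a dict: "t": time; "q": joint angles; "joint_vel": joint speeds; "joint_torque": joint torques, N m; "eef_pos": TCP position; "tool_rot": TCP orientation; "contact_force": force on the tool from outside, world axes, zero at the start; "torque": the same for the moment, N m; "gripper_width": opening from 0.0 (shut) to 1.0 (fully open); "grasp_force": force on a finger pad.
Only numpy, scipy, OpenCV 4.12 (cv2) and the standard library are available. Lean on these libraries where they do the work, as an engineer would, in place of code of your own. Each camera call takes 0.05 s, during which the arm holds its last target. There are 200 camera calls.

TASK

Sort the two L-shaped beech shelf brackets, mirror images lying dowel up: seen from above with its long arm pointing away from you and the short arm at the far end, the left-hand one's short arm turns left, the right-hand one's right. Put the left-hand bracket in the left compartment of the plywood tray and the right-hand one in the right compartment (left is the robot's own left, looking out from its base), each flat on the tray floor with its dowel up. Leave the T-shaped bracket where it lies.

Things in the scene. Friction and masses are not known exactly. Their poses are not given: they have to be found in the camera images.
- bracket_left: left-hand L bracket, beech, 70 g, loose, flat, dowel up. Bar 24 mm wide, 22 high. Long arm 120; at its end a short arm reaches 50 from the long arm's centre line; 12 mm dowel on it, top at 42. From above, turned upright, reads as L. Origin: underside, middle of long arm (grip across the 24 mm here). x: along it to the short-arm end (short arm x 36 to 60); short arm on the +y side (dowel x 48, y 38); z up.
- bracket_right: right-hand L bracket, beech, 70 g, loose, flat, dowel up. Bar 24 mm wide, 22 high. Long arm 120; at its end a short arm reaches 50 from the long arm's centre line; 12 mm dowel on it, top at 42. From above, turned upright, reads as J. Origin: underside, middle of long arm (grip across the 24 mm here). x: along it to the short-arm end (short arm x 36 to 60); short arm on the -y side (dowel x 48, y -38); z up.
- bracket_centre: T-shaped centre bracket of the same beech bar (24 mm wide, 22 high), loose, to be left alone: cross bar 120 mm, from its middle a short arm reaching 50 mm from the bar's centre line, with a 12 mm dowel standing on it, top at 42 mm. Origin: underside, middle of the cross bar; x along the bar, y towards the short arm, z up.
- tray: Open plywood tray, fixed: 190 mm (x) by 330 (y), 40 high; walls, floor and middle partition 8 thick, partition as high as the walls. Two compartments, each 174 (x) by 153 (y) inside. Origin: underside, centre. x points away from the robot (tray turned at most 12 degrees), y to the robot's left. Centre of left compartment y +80, of right one y -80; floor 8 above origin.
Things that resemble listed ones, but are neither listed nor needed, are in the scene too. Leave any orange, pink or turquoise look-alike of the bracket_right alone.

How it is judged:
At the end, for the whole second after the job is handed in: The left-hand bracket lies in the tray's left (+y) compartment and the right-hand bracket in its right (-y) compartment: each origin inside the compartment, within 10 mm of its floor, tilted less than 10 degrees with the dowel up, at rest and released (x of bracket_left in the frame of tray between -0.087 and 0.087 m and y of bracket_left in the frame of tray between 0.004 and 0.157 m and z of each of bracket_left, bracket_right in the frame of tray below 0.018 m and angle between each of bracket_left, bracket_right's own z axis and vertical below 0.175 rad and linear speed of each of bracket_left, bracket_right below 0.02 m/s and contact force between each of bracket_left, bracket_right and the fingers below 0.1 N and x of bracket_right in the frame of tray between -0.087 and 0.087 m and y of bracket_right in the frame of tray between -0.157 and -0.004 m); the robot touches nothing.
It fails at once if the T-shaped centre bracket is shifted by more than 20 mm (distance of bracket_centre from where it was at the start of the episode above 0.02 m).
It also fails if it takes over 54 s, if anything falls off the work surface, if the arm or the gripper's body presses on something with over 40 N, if the wrist force passes 120 N, or if a joint passes its speed limit or range.

## Working session

There is one attempt and no reset: what is moved stays moved. The work goes in short steps, Python scripts to look and compute and a tool call to move; the robot and the scene stay as the last step left them, time stands still between calls to the robot, and variables do not carry over. Pictures are saved under pics/ and viewed, at most 10 in all, crops included, and the job is handed in when it is done.

Besides the shell and the picture viewer there is one more tool, called after "Request:" as name(argument=value, ...) on one line, values as JSON. drive_tool: Moves the arm, as the interface text tells. Its arguments: {"type":"object","properties":{"increments":{"type":"array","items":{"type":"object","properties":{"claw":{"type":"number"},"dx":{"type":"number"},"dy":{"type":"number"},"dz":{"type":"number"},"wx":{"type":"number"},"wy":{"type":"number"},"wz":{"type":"number"}}}},"newtons":{"type":"number"}},"required":["increments"]}

```bash
mkdir -p pics; python3 - <<'E'
from station import *
import cv2,numpy as np
o=get_obs();print(o['eef_pos'],o['tool_rot'],o['gripper_width'],o['t'])
for n in("top","scene"):
    p,d=read_camera(n);cv2.imwrite(f"pics/{n}0.png",p[...,::-1]);np.savez(f"{n}0.npz",p=p,d=d)
    c=calibration(n);print(n,c)
E
ls
```

```text
[0.20945657 0.64109866 0.25529654] [-9.79157456e-05  1.57230705e-01  9.87561452e-01 -9.34585289e-04] 0.9963127261465546 0.0
top {'intrinsics': array([[495.41411581,   0.        , 317.31730656],
       [  0.        , 495.41411581, 195.85490026],
       [  0.        ,   0.        ,   1.        ]]), 'R': array([[-0.01575136, -0.99967455, -0.02006698],
       [-0.98859386,  0.01857688, -0.14945596],
       [ 0.1497801 ,  0.01748396, -0.98856473]]), 't': array([0.08836799, 0.48884964, 1.20805972])}
scene {'intrinsics': array([[423.99354785,   0.        , 323.22703192],
       [  0.        , 423.99354785, 198.60725382],
       [  0.        ,   0.        ,   1.        ]]), 'R': array([[-0.03208278,  0.99937259,  0.0150042 ],
       [ 0.6812909 ,  0.03285051, -0.7312753 ],
       [-0.73130938, -0.01323912, -0.68191738]]), 't': array([-0.05268312, -0.28975483,  1.50410944])}
pics
scene0.npz
top0.npz
```

View pics/top0.png

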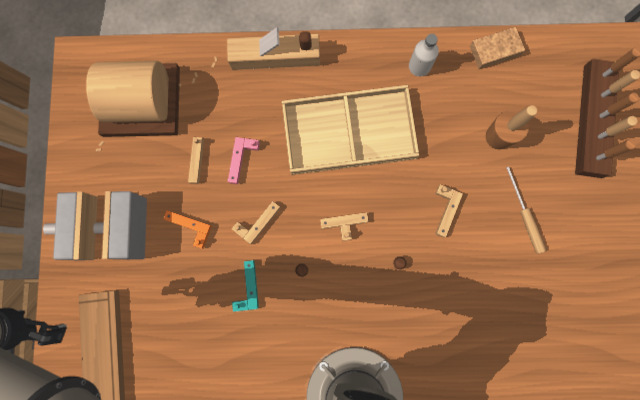

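View pics/scene0.png

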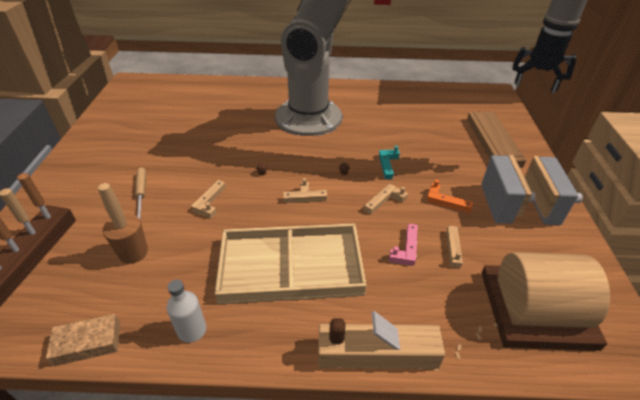

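```bash
cat > h.py <<'E'
import numpy as np,cv2
from station import *
def ray(c,uv,z):
    K,R,t=c["intrinsics"],c["R"],c["t"]
    uv=np.atleast_2d(np.asarray(uv,float));d=np.c_[uv,np.ones(len(uv))]@np.linalg.inv(K).T@R
    o=-R.T@t;return o+d*((z-o[2])/d[:,2:])
def proj(c,X):
    x=np.atleast_2d(X)@c["R"].T+c["t"];x=x@c["intrinsics"].T;return x[:,:2]/x[:,2:]
def cloud(c,d):
    v,u=np.mgrid[:400,:640];P=np.stack([u,v,np.ones_like(u)],-1)@np.linalg.inv(c["intrinsics"]).T*d[...,None]
    return (P-c["t"])@c["R"]
E
python3 - <<'E'
from h import *
f=np.load("top0.npz");p,d=f['p'],f['d'];c=calibration("top");W=cloud(c,d)
m=((W[...,2]>0.012)&(W[...,2]<0.028)).astype(np.uint8)
n,l,s,ce=cv2.connectedComponentsWithStats(m,connectivity=4)
for i in range(1,n):
    if 150<s[i,4]<2500 :
        P=W[l==i];x=P[:,:2]
        print(i,s[i],ce[i].round(),np.median(P,0).round(3),'rect',[np.round(a,4) for a in cv2.minAreaRect(x.astype(np.float32))])
hi=(W[...,2]>0.034)&(W[...,2]<0.05)
n,l,s,ce=cv2.connectedComponentsWithStats(hi.astype(np.uint8))
for i in range(1,n):
    if s[i,4]>5: print('hi',s[i],ce[i].round(),np.median(W[l==i],0).round(4),W[l==i].min(0).round(3),W[l==i].max(0).round(3))
a=cv2.resize(p[170:260,220:300],None,fx=4.9,fy=4.9,interpolation=3);b=cv2.resize(p[170:260,410:490],None,fx=4.9,fy=4.9,interpolation=3)
cv2.imwrite("pics/crop.png",np.hstack([a,b])[...,::-1])
E
```

```text
4 [231  62  89   7 227] [276.  65.] [0.848 0.187 0.02 ] rect [array([0.8473, 0.1872]), array([0.0058, 0.2345]), np.float64(1.5721)]
7 [576  63  31 115 381] [583. 127.] [ 0.657 -0.607  0.02 ] rect [array([ 0.6784, -0.6069]), array([0.3045, 0.0664]), np.float64(3.0766)]
11 [100  65  79  71 256] [158. 116.] [0.671 0.45  0.02 ] rect [array([0.7108, 0.5012]), array([0.1365, 0.2745]), np.float64(43.0918)]
651 [188 137  16  46 424] [195. 161.] [0.59  0.394 0.023] rect [array([0.5944, 0.3948]), array([0.0256, 0.1195]), np.float64(84.7119)]
652 [228 137  32  47 556] [239. 156.] [0.606 0.285 0.023] rect [array([0.5895, 0.2716]), array([0.0628, 0.1214]), np.float64(79.5506)]
1000 [507 166  39  87 491] [528. 220.] [ 0.412 -0.449  0.023] rect [array([ 0.4513, -0.4404]), array([0.2284, 0.0281]), np.float64(17.7257)]
1009 [436 187  27  50 562] [448. 210.] [ 0.453 -0.25   0.024] rect [array([ 0.4502, -0.235 ]), array([0.0621, 0.1201]), np.float64(66.7184)]
1014 [232 201  48  43 576] [257. 224.] [0.421 0.232 0.024] rect [array([0.4407, 0.2379]), array([0.0626, 0.12  ]), np.float64(50.9917)]
1015 [163
[... 3652 characters left out ...]
 [ 93 367   5   5   9] [ 95. 369.] [0.078  0.6238 0.0354] [0.074 0.618 0.034] [0.083 0.629 0.036]
hi [328 367  53  18 139] [353. 374.] [0.0612 0.0083 0.0394] [ 0.038 -0.062  0.034] [0.075 0.062 0.048]
hi [ 84 371   4   4   6] [ 85. 372.] [0.0705 0.6463 0.036 ] [0.067 0.642 0.035] [0.074 0.649 0.038]
hi [ 98 378   4   4   7] [100. 379.] [0.0546 0.6104 0.0347] [0.05  0.607 0.034] [0.057 0.615 0.037]
hi [111 382   3   2   6] [112. 382.] [0.0466 0.5805 0.035 ] [0.045 0.578 0.034] [0.048 0.583 0.037]
hi [325 386   4  12  13] [326. 392.] [0.0208 0.0667 0.0395] [0.01  0.062 0.034] [0.033 0.069 0.043]
hi [114 394   4   3   6] [116. 395.] [0.0175 0.5709 0.035 ] [0.015 0.567 0.034] [0.021 0.573 0.037]
```

View pics/crop.png

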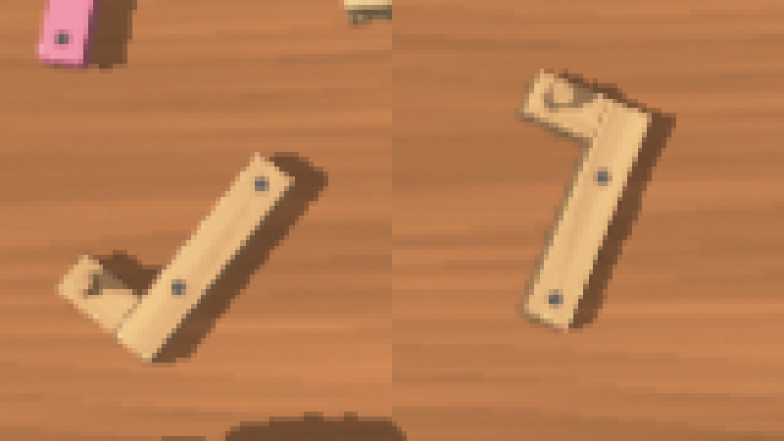

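```bash
python3 - <<'E'
from h import *
import station
print([k for k in dir(station) if k[0]!='_'], getattr(station,'finger_overhang',None))
f=np.load("top0.npz");d=f['d'];c=calibration("top");W=cloud(c,d)
m=(W[...,2]>0.030)&(W[...,2]<0.05)&(W[...,0]>.54)&(W[...,0]<.79)&(abs(W[...,1])<.2)
r=cv2.minAreaRect(W[m][:,:2].astype(np.float32));print(r, cv2.boxPoints(r).round(3))
m=(W[...,2]>0.002)&(W[...,2]<0.02)&(W[...,0]>.54)&(W[...,0]<.79)&(abs(W[...,1])<.2)
print(np.median(W[m],0),cv2.minAreaRect(W[m][:,:2].astype(np.float32)))
print(list(get_obs().keys()))
E
```

```text
['PlanningError', 'calibration', 'finger_overhang', 'get_obs', 'hand_in', 'read_camera'] 0.025
((0.6659737825393677, -0.0052289217710494995), (0.1919194459915161, 0.3303191661834717), 6.342314720153809) [[ 0.552  0.148]
 [ 0.589 -0.18 ]
 [ 0.78  -0.159]
 [ 0.743  0.17 ]]
[6.62978273e-01 2.70792495e-05 9.21428772e-03] ((0.665005624294281, 8.195638656616211e-05), (0.39983654022216797, 0.24997851252555847), 89.99849700927734)
['t', 'q', 'joint_vel', 'joint_torque', 'eef_pos', 'tool_rot', 'contact_force', 'torque', 'grasp_force', 'gripper_width']
```

Request:
drive_tool(increments=[{"claw": 0.06,"wz": 5},{"wz": 8},{"wz": 8}], newtons=40)

```text
schema error: expected keys claw, dx, dy, dz, wx, wy, wz
```

Request:
drive_tool(increments=[{"claw": 0.06,"dx": 0,"dy": 0,"dz": 0,"wx": 0,"wy": 0,"wz": 7},{"claw": 0.06,"dx": 0,"dy": 0,"dz": 0,"wx": 0,"wy": 0,"wz": 7},{"claw": 0.06,"dx": 0,"dy": 0,"dz": 0,"wx": 0,"wy": 0,"wz": 7},{"claw": 0.06,"dx": -0.043,"dy": -0.0185,"dz": 0,"wx": 0,"wy": 0,"wz": 0},{"claw": 0.06,"dx": -0.043,"dy": -0.0185,"dz": 0,"wx": 0,"wy": 0,"wz": 0},{"claw": 0.06,"dx": -0.043,"dy": -0.0185,"dz": 0,"wx": 0,"wy": 0,"wz": 0},{"claw": 0.06,"dx": -0.043,"dy": -0.0185,"dz": 0,"wx": 0,"wy": 0,"wz": 0},{"claw": 0.06,"dx": -0.043,"dy": -0.0185,"dz": 0,"wx": 0,"wy": 0,"wz": 0},{"claw": 0.06,"dx": -0.043,"dy": -0.0185,"dz": 0,"wx": 0,"wy": 0,"wz": 0},{"claw": 0.06,"dx": -0.043,"dy": -0.0185,"dz": 0,"wx": 0,"wy": 0,"wz": 0},{"claw": 0.06,"dx": -0.043,"dy": -0.0185,"dz": 0,"wx": 0,"wy": 0,"wz": 0},{"claw": 0.06,"dx": -0.043,"dy": -0.0185,"dz": 0,"wx": 0,"wy": 0,"wz": 0},{"claw": 0.06,"dx": -0.043,"dy": -0.0185,"dz": 0,"wx": 0,"wy": 0,"wz": 0},{"claw": 0.06,"dx": 0,"dy": 0,"dz": 0,"wx": 0,"wy": 0,"wz": 0}], newtons=40)

```text
t: 1.85
eef_pos: [0.4281, 0.223, 0.2562]
tool_rot: [0.0, 0.338, 0.941, -0.001]
contact_force: [0.2, 0.1, -0.7]
gripper_width: 0.701
grasp_force: 0.0
```

```bash
cat >> h.py <<'E'
from scipy.spatial.transform import Rotation as Ro
T={'R':(.4288,.2231,51.),'L':(.4427,-.2524,66.7),'tR':(.677,-.1034,96.3),'tL':(.659,.0556,96.3)}
def go(k,z):
    o=get_obs();q=o['tool_rot'];M=Ro.from_quat([*q[1:],q[0]])
    x,y,a=T[k];a=np.radians(a);G=Ro.from_matrix(np.c_[[np.sin(-a)*1,np.cos(a),0],[np.cos(a),np.sin(a),0],[0,0,-1]])
    d=np.array([x,y,z])-o['eef_pos']
    print('t',o['t'],'pos',o['eef_pos'].round(4),'rot',(M.inv()*G).as_rotvec(degrees=True).round(2),'shift now',M.inv().apply(d).round(4),'shift after rot',G.inv().apply(d).round(4),'F',o['contact_force'].round(1),o['gripper_width'].round(3),o['grasp_force'])
E
python3 -c "
from h import *
go('R',.030)"
```

```text
Traceback (most recent call last):
  File "h.py", line 18, in go
    print('t',o['t'],'pos',o['eef_pos'].round(4),'rot',(M.inv()*G).as_rotvec(degrees=True).round(2),'shift now',M.inv().apply(d).round(4),'shift after rot',G.inv().apply(d).round(4),'F',o['contact_force'].round(1),o['gripper_width'].round(3),o['grasp_force'])
                                                                                                                                                                                                                      ^^^^^^^^^^^^^^^^^^^^^^^^
AttributeError: 'float' object has no attribute 'round'
```

Request:
drive_tool(increments=[{"claw": 0.06,"dx": 0,"dy": 0,"dz": 0.04,"wx": 0,"wy": 0,"wz": 0},{"claw": 0.06,"dx": 0,"dy": 0,"dz": 0.05,"wx": 0,"wy": 0,"wz": 0},{"claw": 0.06,"dx": 0,"dy": 0,"dz": 0.05,"wx": 0,"wy": 0,"wz": 0},{"claw": 0.06,"dx": 0,"dy": 0,"dz": 0.04,"wx": 0,"wy": 0,"wz": 0},{"claw": 0.06,"dx": 0,"dy": 0,"dz": 0.025,"wx": 0,"wy": 0,"wz": 0},{"claw": 0.06,"dx": 0,"dy": 0,"dz": 0.012,"wx": 0,"wy": 0,"wz": 0},{"claw": 0.06,"dx": 0,"dy": 0,"dz": 0.009,"wx": 0,"wy": 0,"wz": 0},{"claw": 0.06,"dx": 0,"dy": 0,"dz": 0,"wx": 0,"wy": 0,"wz": 0},{"claw": 0.01,"dx": 0,"dy": 0,"dz": 0,"wx": 0,"wy": 0,"wz": 0},{"claw": 0.01,"dx": 0,"dy": 0,"dz": 0,"wx": 0,"wy": 0,"wz": 0},{"claw": 0.01,"dx": 0,"dy": 0,"dz": 0,"wx": 0,"wy": 0,"wz": 0},{"claw": 0.01,"dx": 0,"dy": 0,"dz": 0,"wx": 0,"wy": 0,"wz": 0},{"claw": 0.01,"dx": 0,"dy": 0,"dz": 0,"wx": 0,"wy": 0,"wz": 0},{"claw": 0.01,"dx": 0,"dy": 0,"dz": 0,"wx": 0,"wy": 0,"wz": 0}], newtons=40)

```text
t: 3.6
eef_pos: [0.4272, 0.2272, 0.0311]
tool_rot: [0.0, 0.335, 0.942, 0.001]
contact_force: [-1.4, -0.3, 5.6]
gripper_width: 0.266
grasp_force: 39.9
```

```bash
sed -i "s/o\['gripper_width'\].round(3)/o['gripper_width']/" h.py
python3 -c "
from h import *
go('tR',.15)"
```

```text
t 3.6 pos [0.4272 0.2272 0.0311] rot [ 7.00e-02  4.00e-02 -4.54e+01] shift now [-0.4024 -0.0989 -0.119 ] shift after rot [-0.212  -0.3561 -0.1189] F [-1.4 -0.3  5.6] 0.2663442488770064 39.8549884557724
```

Request:
drive_tool(increments=[{"claw": 0.01,"dx": 0,"dy": 0,"dz": -0.02,"wx": 0,"wy": 0,"wz": 0},{"claw": 0.01,"dx": 0,"dy": 0,"dz": -0.04,"wx": 0,"wy": 0,"wz": 0},{"claw": 0.01,"dx": 0,"dy": 0,"dz": -0.03,"wx": 0,"wy": 0,"wz": -7},{"claw": 0.01,"dx": 0,"dy": 0,"dz": -0.03,"wx": 0,"wy": 0,"wz": -8},{"claw": 0.01,"dx": 0,"dy": 0,"dz": 0,"wx": 0,"wy": 0,"wz": -8},{"claw": 0.01,"dx": 0,"dy": 0,"dz": 0,"wx": 0,"wy": 0,"wz": -8},{"claw": 0.01,"dx": 0,"dy": 0,"dz": 0,"wx": 0,"wy": 0,"wz": -8},{"claw": 0.01,"dx": 0,"dy": 0,"dz": 0,"wx": 0,"wy": 0,"wz": -6},{"claw": 0.01,"dx": -0.0236,"dy": -0.0396,"dz": 0,"wx": 0,"wy": 0,"wz": 0},{"claw": 0.01,"dx": -0.0236,"dy": -0.0396,"dz": 0,"wx": 0,"wy": 0,"wz": 0},{"claw": 0.01,"dx": -0.0236,"dy": -0.0396,"dz": 0,"wx": 0,"wy": 0,"wz": 0},{"claw": 0.01,"dx": -0.0236,"dy": -0.0396,"dz": 0,"wx": 0,"wy": 0,"wz": 0},{"claw": 0.01,"dx": -0.0236,"dy": -0.0396,"dz": 0,"wx": 0,"wy": 0,"wz": 0},{"claw": 0.01,"dx": -0.0236,"dy": -0.0396,"dz": 0,"wx": 0,"wy": 0,"wz": 0},{"claw": 0.01,"dx": -0.0236,"dy": -0.0396,"dz": 0,"wx": 0,"wy": 0,"wz": 0},{"claw": 0.01,"dx": -0.0236,"dy": -0.0396,"dz": 0,"wx": 0,"wy": 0,"wz": 0},{"claw": 0.01,"dx": -0.0236,"dy": -0.0396,"dz": 0,"wx": 0,"wy": 0,"wz": 0},{"claw": 0.01,"dx": 0,"dy": 0,"dz": 0,"wx": 0,"wy": 0,"wz": 0},{"claw": 0.01,"dx": 0,"dy": 0,"dz": 0,"wx": 0,"wy": 0,"wz": 0}], newtons=40)

```text
t: 5.98
eef_pos: [0.6741, -0.1052, 0.1499]
tool_rot: [-0.0, -0.051, 0.999, 0.0]
contact_force: [0.1, 0.2, 0.1]
gripper_width: 0.267
grasp_force: 39.4
```

```bash

python3 -c "
from h import *
go('tR',.040)
p,d=read_camera('scene');cv2.imwrite('pics/s1.png',p[...,::-1])"
```

```text
t 5.975 pos [ 0.6741 -0.1052  0.1499] rot [ 0.05 -0.05 -0.4 ] shift now [-0.0032  0.0014  0.1099] shift after rot [-0.0031  0.0015  0.1099] F [0.1 0.2 0.1] 0.2671903442426439 39.41640257835388
```

View pics/s1.png

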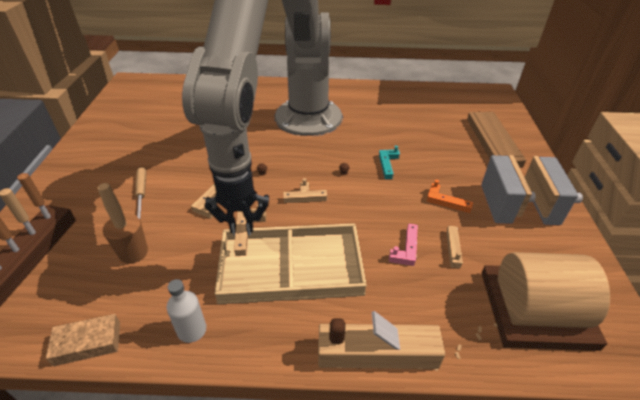

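Request:
drive_tool(increments=[{"claw": 0.01,"dx": -0.003,"dy": 0.0015,"dz": 0.03,"wx": 0,"wy": 0,"wz": 0},{"claw": 0.01,"dx": 0,"dy": 0,"dz": 0.03,"wx": 0,"wy": 0,"wz": 0},{"claw": 0.01,"dx": 0,"dy": 0,"dz": 0.025,"wx": 0,"wy": 0,"wz": 0},{"claw": 0.01,"dx": 0,"dy": 0,"dz": 0.013,"wx": 0,"wy": 0,"wz": 0},{"claw": 0.01,"dx": 0,"dy": 0,"dz": 0.007,"wx": 0,"wy": 0,"wz": 0},{"claw": 0.01,"dx": 0,"dy": 0,"dz": 0.004,"wx": 0,"wy": 0,"wz": 0},{"claw": 0.01,"dx": 0,"dy": 0,"dz": 0,"wx": 0,"wy": 0,"wz": 0},{"claw": 0.01,"dx": 0,"dy": 0,"dz": 0,"wx": 0,"wy": 0,"wz": 0}], newtons=40)

```text
t: 7.02
eef_pos: [0.6779, -0.1041, 0.042]
tool_rot: [0.001, -0.051, 0.999, -0.0]
contact_force: [0.0, 0.5, -0.3]
gripper_width: 0.271
grasp_force: 39.4
```

Request:
drive_tool(increments=[{"claw": 0.01,"dx": 0,"dy": 0,"dz": 0.002,"wx": 0,"wy": 0,"wz": 0},{"claw": 0.01,"dx": 0,"dy": 0,"dz": 0,"wx": 0,"wy": 0,"wz": 0},{"claw": 0.05,"dx": 0,"dy": 0,"dz": 0,"wx": 0,"wy": 0,"wz": 0},{"claw": 0.05,"dx": 0,"dy": 0,"dz": 0,"wx": 0,"wy": 0,"wz": 0},{"claw": 0.05,"dx": 0,"dy": 0,"dz": 0,"wx": 0,"wy": 0,"wz": 0},{"claw": 0.05,"dx": 0,"dy": 0,"dz": -0.015,"wx": 0,"wy": 0,"wz": 0},{"claw": 0.05,"dx": 0,"dy": 0,"dz": -0.035,"wx": 0,"wy": 0,"wz": 0},{"claw": 0.05,"dx": 0,"dy": 0,"dz": -0.05,"wx": 0,"wy": 0,"wz": 0},{"claw": 0.05,"dx": 0,"dy": 0,"dz": -0.02,"wx": 0,"wy": 0,"wz": 0}])

```text
t: 8.15
eef_pos: [0.6793, -0.1044, 0.1639]
tool_rot: [0.003, -0.051, 0.999, -0.0]
contact_force: [0.5, -0.3, -0.6]
gripper_width: 0.586
grasp_force: 0.0
```

```bash

python3 -c "
from h import *
go('L',.030)"
```

```text
t 8.15 pos [ 0.6793 -0.1044  0.1639] rot [2.000e-02 3.400e-01 2.919e+01] shift now [ 0.2513 -0.1228  0.1325] shift after rot [ 0.1588 -0.2295  0.1339] F [ 0.5 -0.3 -0.6] 0.5859752849353508 0.0
```

Rotate 29° and move over the left-hand bracket, keeping height.

Request:
drive_tool(increments=[{"claw": 0.06,"dx": 0,"dy": 0,"dz": 0,"wx": 0,"wy": 0,"wz": 7},{"claw": 0.06,"dx": 0,"dy": 0,"dz": 0,"wx": 0,"wy": 0,"wz": 7.5},{"claw": 0.06,"dx": 0,"dy": 0,"dz": 0,"wx": 0,"wy": 0,"wz": 7.5},{"claw": 0.06,"dx": 0,"dy": 0,"dz": 0,"wx": 0,"wy": 0,"wz": 7},{"claw": 0.06,"dx": 0.0226,"dy": -0.0328,"dz": 0,"wx": 0,"wy": 0,"wz": 0},{"claw": 0.06,"dx": 0.0226,"dy": -0.0328,"dz": 0,"wx": 0,"wy": 0,"wz": 0},{"claw": 0.06,"dx": 0.0226,"dy": -0.0328,"dz": 0,"wx": 0,"wy": 0,"wz": 0},{"claw": 0.06,"dx": 0.0226,"dy": -0.0328,"dz": 0,"wx": 0,"wy": 0,"wz": 0},{"claw": 0.06,"dx": 0.0226,"dy": -0.0328,"dz": 0,"wx": 0,"wy": 0,"wz": 0},{"claw": 0.06,"dx": 0.0226,"dy": -0.0328,"dz": 0,"wx": 0,"wy": 0,"wz": 0},{"claw": 0.06,"dx": 0.0226,"dy": -0.0328,"dz": 0,"wx": 0,"wy": 0,"wz": 0},{"claw": 0.06,"dx": 0,"dy": 0,"dz": 0,"wx": 0,"wy": 0,"wz": 0},{"claw": 0.06,"dx": 0,"dy": 0,"dz": 0,"wx": 0,"wy": 0,"wz": 0}])

```text
t: 9.78
eef_pos: [0.4425, -0.2528, 0.1596]
tool_rot: [0.0, 0.2, 0.98, 0.0]
contact_force: [1.0, 0.7, 0.6]
gripper_width: 0.702
grasp_force: 0.0
```

```bash

python3 -c "
from h import *
go('L',.030)"
```

```text
t 9.775 pos [ 0.4425 -0.2528  0.1596] rot [0.03 0.04 0.22] shift now [0.     0.0003 0.1296] shift after rot [-1.000e-04  4.000e-04  1.296e-01] F [1.  0.7 0.6] 0.702399913154221 0.0
```

Request:
drive_tool(increments=[{"claw": 0.06,"dx": 0,"dy": 0,"dz": 0.03,"wx": 0,"wy": 0,"wz": 0},{"claw": 0.06,"dx": 0,"dy": 0,"dz": 0.04,"wx": 0,"wy": 0,"wz": 0},{"claw": 0.06,"dx": 0,"dy": 0,"dz": 0.03,"wx": 0,"wy": 0,"wz": 0},{"claw": 0.06,"dx": 0,"dy": 0,"dz": 0.017,"wx": 0,"wy": 0,"wz": 0},{"claw": 0.06,"dx": 0,"dy": 0,"dz": 0.011,"wx": 0,"wy": 0,"wz": 0},{"claw": 0.06,"dx": 0,"dy": 0,"dz": 0,"wx": 0,"wy": 0,"wz": 0},{"claw": 0.01,"dx": 0,"dy": 0,"dz": 0,"wx": 0,"wy": 0,"wz": 0},{"claw": 0.01,"dx": 0,"dy": 0,"dz": 0,"wx": 0,"wy": 0,"wz": 0},{"claw": 0.01,"dx": 0,"dy": 0,"dz": 0,"wx": 0,"wy": 0,"wz": 0},{"claw": 0.01,"dx": 0,"dy": 0,"dz": 0,"wx": 0,"wy": 0,"wz": 0},{"claw": 0.01,"dx": 0,"dy": 0,"dz": 0,"wx": 0,"wy": 0,"wz": 0},{"claw": 0.01,"dx": 0,"dy": 0,"dz": 0,"wx": 0,"wy": 0,"wz": 0}], newtons=40)

```text
t: 11.28
eef_pos: [0.4425, -0.2534, 0.0322]
tool_rot: [0.001, 0.2, 0.98, -0.0]
contact_force: [-1.0, -0.7, 5.6]
gripper_width: 0.268
grasp_force: 39.9
```

```bash

python3 -c "
from h import *
go('tL',.15)"
```

```text
t 11.275 pos [ 0.4425 -0.2534  0.0322] rot [-1.000e-02  1.000e-01 -2.941e+01] shift now [-0.0781  0.3692 -0.1175] shift after rot [-0.2491  0.2834 -0.1178] F [-1.  -0.7  5.6] 0.2680957749719625 39.92968797683716
```

Request:
drive_tool(increments=[{"claw": 0.01,"dx": 0,"dy": 0,"dz": -0.02,"wx": 0,"wy": 0,"wz": 0},{"claw": 0.01,"dx": 0,"dy": 0,"dz": -0.04,"wx": 0,"wy": 0,"wz": 0},{"claw": 0.01,"dx": 0,"dy": 0,"dz": -0.03,"wx": 0,"wy": 0,"wz": -7},{"claw": 0.01,"dx": 0,"dy": 0,"dz": -0.03,"wx": 0,"wy": 0,"wz": -8},{"claw": 0.01,"dx": 0,"dy": 0,"dz": 0,"wx": 0,"wy": 0,"wz": -8},{"claw": 0.01,"dx": 0,"dy": 0,"dz": 0,"wx": 0,"wy": 0,"wz": -6.5},{"claw": 0.01,"dx": -0.025,"dy": 0.0283,"dz": 0,"wx": 0,"wy": 0,"wz": 0},{"claw": 0.01,"dx": -0.025,"dy": 0.0283,"dz": 0,"wx": 0,"wy": 0,"wz": 0},{"claw": 0.01,"dx": -0.025,"dy": 0.0283,"dz": 0,"wx": 0,"wy": 0,"wz": 0},{"claw": 0.01,"dx": -0.025,"dy": 0.0283,"dz": 0,"wx": 0,"wy": 0,"wz": 0},{"claw": 0.01,"dx": -0.025,"dy": 0.0283,"dz": 0,"wx": 0,"wy": 0,"wz": 0},{"claw": 0.01,"dx": -0.025,"dy": 0.0283,"dz": 0,"wx": 0,"wy": 0,"wz": 0},{"claw": 0.01,"dx": -0.025,"dy": 0.0283,"dz": 0,"wx": 0,"wy": 0,"wz": 0},{"claw": 0.01,"dx": -0.025,"dy": 0.0283,"dz": 0,"wx": 0,"wy": 0,"wz": 0},{"claw": 0.01,"dx": -0.025,"dy": 0.0283,"dz": 0,"wx": 0,"wy": 0,"wz": 0},{"claw": 0.01,"dx": -0.025,"dy": 0.0283,"dz": 0,"wx": 0,"wy": 0,"wz": 0},{"claw": 0.01,"dx": 0,"dy": 0,"dz": 0,"wx": 0,"wy": 0,"wz": 0},{"claw": 0.01,"dx": 0,"dy": 0,"dz": 0,"wx": 0,"wy": 0,"wz": 0}], newtons=40)

```text
t: 13.52
eef_pos: [0.6582, 0.0552, 0.1511]
tool_rot: [-0.0, -0.056, 0.998, -0.0]
contact_force: [-0.6, -0.4, -1.0]
gripper_width: 0.27
grasp_force: 39.4
```

```bash

python3 -c "
from h import *
go('tL',.040)
p,d=read_camera('scene');cv2.imwrite('pics/s2.png',cv2.resize(p[150:320,150:410],None,fx=3,fy=3,interpolation=3)[...,::-1])"
```

```text
t 13.525 pos [0.6582 0.0552 0.1511] rot [-0.04 -0.05  0.09] shift now [-0.001   0.0004  0.1111] shift after rot [-0.0009  0.0003  0.1111] F [-0.6 -0.4 -1. ] 0.26951526642623197 39.38784062862396
```

View pics/s2.png

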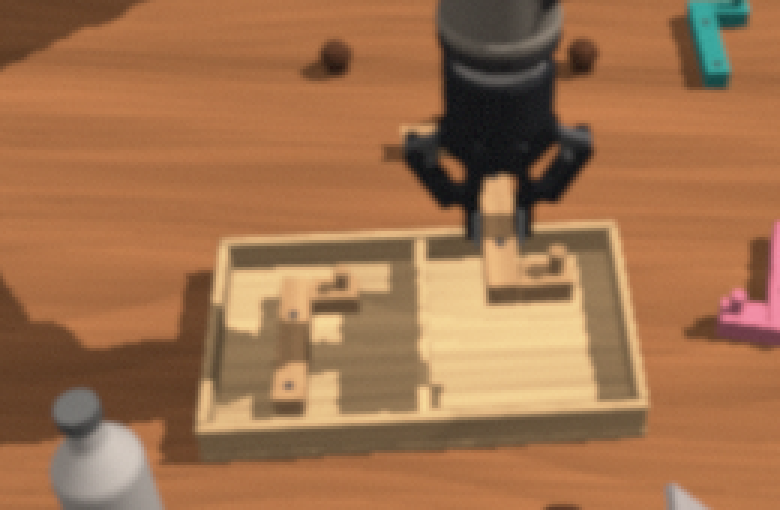

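The right-hand bracket lies flat in the right compartment (crop ~(300,340)). The left-hand one is held level over the left compartment (~(510,260)). Next I lower it and release.

Request:
drive_tool(increments=[{"claw": 0.01,"dx": -0.001,"dy": 0,"dz": 0.03,"wx": 0,"wy": 0,"wz": 0},{"claw": 0.01,"dx": 0,"dy": 0,"dz": 0.03,"wx": 0,"wy": 0,"wz": 0},{"claw": 0.01,"dx": 0,"dy": 0,"dz": 0.025,"wx": 0,"wy": 0,"wz": 0},{"claw": 0.01,"dx": 0,"dy": 0,"dz": 0.013,"wx": 0,"wy": 0,"wz": 0},{"claw": 0.01,"dx": 0,"dy": 0,"dz": 0.008,"wx": 0,"wy": 0,"wz": 0},{"claw": 0.01,"dx": 0,"dy": 0,"dz": 0.004,"wx": 0,"wy": 0,"wz": 0},{"claw": 0.01,"dx": 0,"dy": 0,"dz": 0,"wx": 0,"wy": 0,"wz": 0},{"claw": 0.01,"dx": 0,"dy": 0,"dz": 0,"wx": 0,"wy": 0,"wz": 0},{"claw": 0.05,"dx": 0,"dy": 0,"dz": 0,"wx": 0,"wy": 0,"wz": 0},{"claw": 0.05,"dx": 0,"dy": 0,"dz": 0,"wx": 0,"wy": 0,"wz": 0},{"claw": 0.05,"dx": 0,"dy": 0,"dz": 0,"wx": 0,"wy": 0,"wz": 0},{"claw": 0.05,"dx": 0,"dy": 0,"dz": -0.015,"wx": 0,"wy": 0,"wz": 0},{"claw": 0.05,"dx": 0,"dy": 0,"dz": -0.035,"wx": 0,"wy": 0,"wz": 0},{"claw": 0.05,"dx": 0,"dy": 0,"dz": -0.05,"wx": 0,"wy": 0,"wz": 0},{"claw": 0.05,"dx": 0,"dy": 0,"dz": -0.05,"wx": 0,"wy": 0,"wz": 0},{"claw": 0.05,"dx": 0,"dy": 0,"dz": -0.02,"wx": 0,"wy": 0,"wz": 0},{"claw": 0.05,"dx": 0,"dy": 0,"dz": 0,"wx": 0,"wy": 0,"wz": 0},{"claw": 0.05,"dx": 0,"dy": 0,"dz": 0,"wx": 0,"wy": 0,"wz": 0}], newtons=40)

```text
t: 15.82
eef_pos: [0.6586, 0.0562, 0.2095]
tool_rot: [-0.001, -0.056, 0.998, -0.0]
contact_force: [-0.5, 0.7, -0.8]
gripper_width: 0.582
grasp_force: 0.0
```

```bash

python3 -c "
from h import *
go('tL',.040)
p,d=read_camera('scene');cv2.imwrite('pics/s3.png',cv2.resize(p[150:320,150:410],None,fx=3,fy=3,interpolation=3)[...,::-1])
W=cloud(calibration('scene'),d)
w=W-[.666,-.005,0];a=np.radians(6.34);tx=w[...,0]*np.cos(a)+w[...,1]*np.sin(a);ty=-w[...,0]*np.sin(a)+w[...,1]*np.cos(a)
for s in(61,-99):
  m=(abs(ty*1000-s)<8)&(abs(tx)<.058)&(W[...,2]<.06);print(s,np.percentile(W[m][:,2],[10,30,50,70,90]).round(4))
  for b in(-.045,-.02,.02,.045): print(b,np.median(W[m&(abs(tx-b)<.012)&(W[...,2]>.02)][:,2]).round(4))
"
```

```text
t 15.825 pos [0.6586 0.0562 0.2095] rot [-0.   -0.17  0.12] shift now [-0.0008 -0.0006  0.1695] shift after rot [-0.0003 -0.0006  0.1695] F [-0.5  0.7 -0.8] 0.5822140027519256 0.0
61 [0.0283 0.0302 0.0309 0.0317 0.033 ]
-0.045 0.031
-0.02 0.0316
0.02 0.031
0.045 0.0308
-99 [0.0293 0.0305 0.0312 0.0318 0.0332]
-0.045 0.0314
-0.02 0.0312
0.02 0.0314
0.045 0.0308
```

View pics/s3.png

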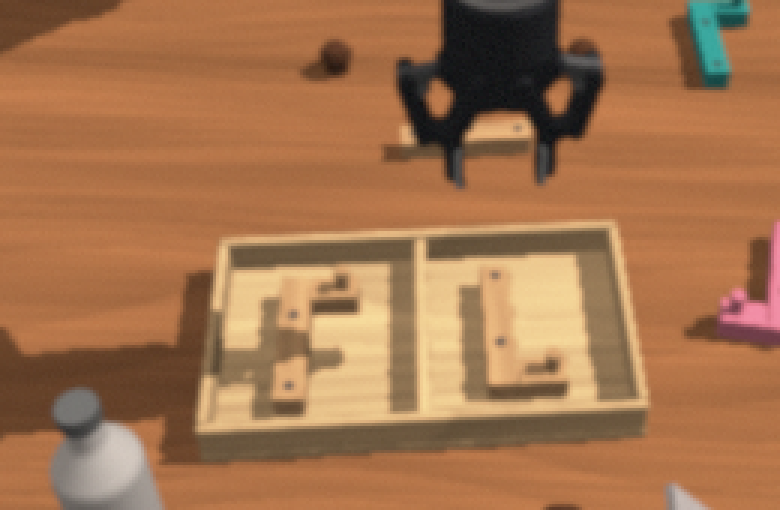

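Both brackets lie flat in their compartments (crop (300,340) and (510,340)), tops at about 31 mm as expected, and the gripper is clear. I hand in.

```bash
python3 -c "
from station import *
print(hand_in())"
```

```text
the job is handed in; nothing more can be done
None
```

Both L brackets lie flat and dowel up in their own compartments (left-hand in left, right-hand in right), the T bracket and look-alikes were not touched, and the job was handed in at about 16 s; no verdict came back.

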